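Clamp the ring and bring the sanding drum into its bore

TASK

Throw the black-knobbed cam lever of the ball vise over into the notch punched with two dots, so that the jaw clamps the gold ring. Then take the cordless handpiece out of its stand, hold it upright with the sanding drum pointing down and lower the drum through the ring, without ever letting it touch the ring or the vise, until the drum shows a little above and a little below the ring. Finish there, with the gripper still holding the handpiece, upright and motionless, with an even gap all round between drum and ring, ready to be switched on; leave the other tools on the bench where they are.

Things in the scene. Friction and masses are not known exactly. Their poses are not given: they have to be found in the camera images.
- clamp_lever (a joint): Vise's cam lever, a steel bar swinging level about an upright pin (point cam_pivot), rad: 0 in the one-dot notch (open), 1.22 in the two-dot notch (clamped), grows anticlockwise from above, stop at 1.28. Bar lies 0.61 clockwise of the vise's x at 0, 0.61 anticlockwise at 1.22. A spring pin drops into a notch from 0.06 either side; about 5 N at the knob frees it; in between slight friction.
- lever_knob (a point): Centre of the lever's black upright knob: round, 19 mm across, straight from 12 mm below to 10 mm above this point, rounded top 16 mm above it; the bar, 12 mm wide, has its top 22 mm below it. 75 mm from the pivot axis, 116 mm above the bench. Can be gripped or pushed from above; turns with the lever.
- cam_pivot (a point): On the lever's upright pivot axis, at the height of the knob's centre (116 mm above the bench); 46 mm from the centre of the clamped ring, along the vise's x axis.
- vise: Goldsmith's ball vise, fixed: round iron body 116 mm across, steel jaw plate with top 85 mm above the bench, jaws 9 mm higher. Origin on the bench under the centre of the clamped ring, z up, x from the fixed V jaw to the sliding jaw and lever pivot. Under the ring a 23 mm through hole and open space: 25 mm free depth below the ring. Closing the jaw pushes the ring 0 to 3 mm along -x into the V.
- vise_seat (a point): Where the centre of the ring's lower face comes when the ring is clamped: on the plate's top, 85 mm above the bench, above the vise's origin.
- ring: Wide gold ring lying flat on the vise's plate between the jaws, loose until clamped: 27 mm outside, 20 mm bore, 12 mm high. Origin at the centre of its lower face (85 mm above the bench), z up along the bore.
- handpiece: Cordless handpiece, 175 mm long, about 0.24 kg, upright in its stand, drum down. Origin: centre of the drum's lower end, z up along it. Upward: brown sanding drum 9 mm across to 20 mm, steel shank 3 mm to 42, chuck nose widening to 18 mm to 90, black barrel 27 mm across to 175 (straight to 166). In the stand the origin is 15 mm above the bench; lifted 92 mm straight up it is free of it.
- drum_top (a point): On the handpiece's axis at the upper end of the drum, 20 mm above handpiece.
- barrel_mid (a point): On the handpiece's axis in the middle of the black barrel, 135 mm above handpiece: a good place to grip, 40 mm below its top end. In the stand it is 150 mm above the bench.
- stand: Handpiece stand fixed to the bench: round iron foot 90 mm in diameter, a post, and a steel collar (34 mm outside, 20 mm bore) whose top is 105 mm above the bench; the handpiece's barrel rests on the collar with its nose in the bore. Origin on the bench under the collar's centre; the post stands 36 mm from it along x, 108 mm high.
- bur_block: Bystander: wooden block 75 x 60 x 36 mm full of steel burs, 75 mm high in all, fixed; origin under its centre.
- pliers: Bystander: red-handled pliers lying on the bench, 155 mm long; origin under the rivet.
- shears: Bystander: small steel shears lying on the bench, 140 mm long; origin under the rivet.
- hammer: Bystander: hammer lying on the bench, 240 mm long; origin under its middle.
- brush: Bystander: brush lying on the bench, 180 mm long; origin under its middle.
- file: Bystander: wood-handled file lying on the bench, 195 mm long; origin under its middle.
- jar: Bystander: small closed jar, 52 mm in diameter, 62 mm high; origin under its centre.
- tin: Bystander: flat aluminium tin, 74 mm in diameter, 28 mm high; origin under its centre.
Things that resemble listed ones, but are neither listed nor needed, are in the scene too. There is more than one size of the handpiece; the one meant has the size given above. Leave any pink look-alike of the vise alone.

How it is judged:
By the outcome, as a careful person would: the job done as asked, in the order asked, and still so for the second after the job is handed in, while the arm keeps its last pose, push and grip.
It also fails if it takes over 62 s, if anything falls off the work surface, if the arm or the gripper's body presses on something with over 40 N, if the wrist force passes 120 N, or if a joint passes its speed limit or range.

ROBOT

A 6-joint arm with a two-finger parallel gripper is mounted at the origin on the work surface. World frame = base frame: x ahead of the robot, y to its left, z up, the work surface at z = 0. Lengths are in m, angles in rad, forces in N, time in s.
With the tool pointing down it reaches from about 0.3 to 1 m from the base axis. Payload 5.1 kg.
Tool frame: the origin (TCP) lies midway between the tips of the shut fingers; the grasp point (between the pads) lies 19 mm behind it; z points along the fingers, x is the direction in which the jaws open and shut, and the axes are right-handed (so a half turn about z gives the same grasp; the last joint's range is limited). The gripper opens to 95 mm and grips with 3 to 60 N. Pads are 20 mm wide; open, the fingers measure 119 mm over their backs; the gripper's body (75 mm by 180 mm) begins 59 mm behind the grasp point.
Start: joints at [1.265, 0.124, 1.65, -0, 1.367, -0.083], TCP at [0.144, 0.634, 0.215] pointing down, gripper open.
Joint ranges: [-2.61, 2.61], [-1.02, 2.33], [0.03, 2.71], [-1.35, 4.49], [0.32, 2.68], [-2.91, 2.91]. Speed limits (rad/s): [2.57, 2.57, 3.14, 3.14, 3.14, 3.14].

INTERFACE

Orientations are given as a unit quaternion [x, y, z, w].
In Python, from station import robot gives the robot as it stands. The module is installed in compiled form; this text tells all that it offers.
- The arm moves only by the shell command python3 -m pendant 'ROWS' [OPENING] [FORCE]. ROWS is JSON, a list that holds one entry, the list of rows, each a list of 6 numbers: the shift along the world's x, y, z in mm, then the turn, a rotation vector about the world's x, y, z in units of 5 degrees (1.0 is 5 degrees). In form: [[[tx, ty, tz, wx, wy, wz], ...]]. A call has 1 to 12 rows; each row shifts and turns the pose as measured when the row begins; what a row does not reach is not made up. A row lasts 1/10 s, in which the tool goes at most 50 mm and 8.59 degrees, less where a joint would pass 70% of its speed; a pose out of reach is approached as far as the arm can. A call is refused whole if a number of a shift passes 50 or a number of a turn 1, either way. A call with a gripper value outside its range is refused whole. OPENING is the finger opening in mm, from 0 to 95.1, set as the call begins (- or left out, the last holds). The fingers move at their own pace and stop on an object; FORCE is the grip in N (left out, the last holds). Time passes only in rows, so rows that do not move let the fingers close. It gives the time, the measured TCP pose, the force and the opening at its end, in the units of the state.
- robot.observe(): the state, without advancing time (a new reading comes with each control period).
- robot.camera(name): name is "scene" or "top"; returns the picture (400x640x3 uint8, red, green, blue); there is no depth.
- robot.camera_params(name): a dict with "vertical_fov" (degrees; the focal length in pixels is half the picture's height over the tangent of half this angle, whatever the lens; pixels are square), "cx", "cy" (the principal point, pixels), "view" (4x4, takes a point from world to camera coordinates). Camera axes: x right, y up, looking along -z (the intrinsics and any distortion apply to the point x, -y, -z); pixel columns grow to the right and rows downward; lengths in m; the calibration is good to about 2 mm. A picture is of the moment at which its call begins. camera_params takes no time and is no camera call.
- robot.finish_job(): hands the job in, once; it reports no verdict.
The state is a dict: "time_s": time; "joint_positions": joint angles; "joint_velocities": joint speeds; "joint_torque": joint torques, N m; "eef_pos": TCP position; "orientation": TCP orientation; "wrist_force": force on the tool from outside, world axes, zero at the start; "ft_torque": the same for the moment, N m; "width": finger opening in m.
Only numpy, scipy, OpenCV 4.12 (cv2) and the standard library are available. Lean on these libraries where they do the work, as an engineer would, in place of code of your own. Each camera call takes 0.05 s, during which the arm holds its last target.

## Working session

There is one attempt and no reset: what is moved stays moved. The work goes in short steps, Python scripts to look and compute and a shell command to move; the robot and the scene stay as the last step left them, time stands still between calls to the robot, and variables do not carry over. Pictures are saved under pics/ and viewed, and the job is handed in when it is done.

```bash
mkdir -p pics
python3 - <<'E'
from station import robot
import cv2,json
for n in("scene","top"):
    im=robot.camera(n); cv2.imwrite(f"pics/{n}0.png",im[:,:,::-1]); p=robot.camera_params(n); print(n,p)
s=robot.observe(); print(s)
E
```

```text
scene {'vertical_fov': 53.349843819625654, 'cx': 320.8101574578826, 'cy': 196.31549959089193, 'view': array([[-0.71442476,  0.69960039, -0.01251245,  0.40111335],
       [-0.47138954, -0.468009  ,  0.74750216,  0.17190222],
       [ 0.51709686,  0.53993228,  0.66414152, -1.36506953],
       [ 0.        ,  0.        ,  0.        ,  1.        ]])}
top {'vertical_fov': 55.95050624526051, 'cx': 314.7841627743744, 'cy': 195.82685421769875, 'view': array([[-0.07516793, -0.99716878,  0.00204896,  0.03269374],
       [ 0.97340665, -0.07293048,  0.21716501, -0.55346052],
       [-0.21640073,  0.01831832,  0.97613276, -0.98379592],
       [ 0.        ,  0.        ,  0.        ,  1.        ]])}
{'time_s': 0.1, 'joint_positions': array([ 1.26546629e+00,  1.24454478e-01,  1.65152286e+00,  8.15185103e-06,
        1.36751383e+00, -8.26021212e-02]), 'joint_velocities': array([-6.38824302e-04, -1.63647926e-03, -9.33421328e-04,  1.22047153e-03,
        5.20046616e-05, -7.47614575e-04]), 'joint_torque': array([ 2.45056535e-04, -4.18867636e+01, -3.61102760e+01,  7.77342031e-02,
        4.60114516e-02, -5.25290147e-05]), 'eef_pos': array([0.14343164, 0.63338288, 0.21350915]), 'orientation': array([ 7.81310274e-01,  6.24142094e-01, -7.90247254e-04,  5.25947265e-04]), 'wrist_force': array([0.40409924, 0.20988168, 0.08503846]), 'ft_torque': array([-0.00043885,  0.02169949,  0.00258263]), 'width': 0.09504672788675901}
```

View pics/scene0.png

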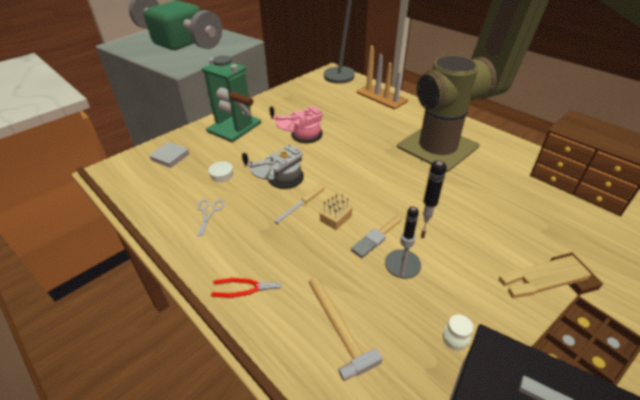

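View pics/top0.png

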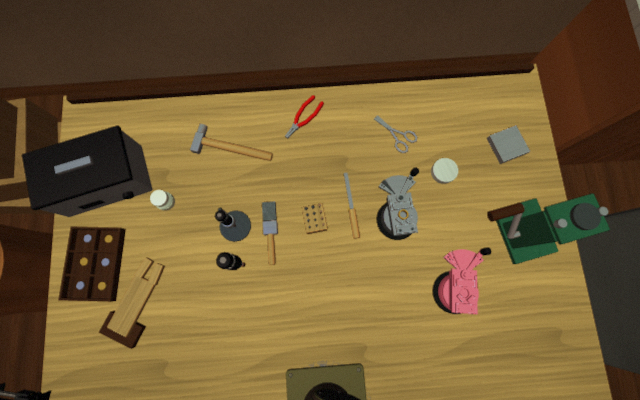

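```bash
cat > h.py <<'E'
import numpy as np, cv2
from station import robot
P={n:robot.camera_params(n) for n in("scene","top")}
def K(n):
    p=P[n]; f=200/np.tan(np.radians(p["vertical_fov"]/2)); return f,p["cx"],p["cy"]
def proj(n,X):
    X=np.atleast_2d(X); V=P[n]["view"]; c=X@V[:3,:3].T+V[:3,3]; f,cx,cy=K(n)
    return np.c_[cx+f*c[:,0]/-c[:,2], cy-f*c[:,1]/-c[:,2]]
def ray(n,u,v):
    f,cx,cy=K(n); V=P[n]["view"]; d=np.array([(u-cx)/f,-(v-cy)/f,-1.]); R=V[:3,:3]
    return -R.T@V[:3,3], R.T@d
def atz(n,u,v,z):
    o,d=ray(n,u,v); return o+d*(z-o[2])/d[2]
def tri(us):  # list of (n,u,v)
    A=np.zeros((3,3));b=np.zeros(3)
    for n,u,v in us:
        o,d=ray(n,u,v); d/=np.linalg.norm(d); M=np.eye(3)-np.outer(d,d);A+=M;b+=M@o
    return np.linalg.solve(A,b)
def snap(n,f): 
    im=robot.camera(n); cv2.imwrite("pics/"+f,im[:,:,::-1]); return im
def crop(src,dst,x0,y0,x1,y1,s):
    im=cv2.imread("pics/"+src)[y0:y1,x0:x1]; cv2.imwrite("pics/"+dst,cv2.resize(im,None,fx=s,fy=s,interpolation=cv2.INTER_CUBIC))
E
python3 - <<'E'
from h import *
crop("scene0.png","c1.png",370,140,470,290,4)
crop("scene0.png","c2.png",230,90,340,200,5)
crop("top0.png","c3.png",190,190,290,290,5)
crop("top0.png","c4.png",350,140,510,320,4)
for n in P: print(n,proj(n,[[0,0,0],[.144,.634,.215],[.5,0,0],[.6,.2,0],[.6,-.2,0]]).round(1).tolist())
E
```

```text
scene [[437.8, 146.2], [686.1, 212.1], [336.6, 219.3], [368.1, 282.3], [263.5, 202.2]]
top [[327.3, 407.7], [25.4, 391.7], [313.1, 218.8], [242.9, 190.4], [377.8, 180.6]]
```

View pics/c1.png

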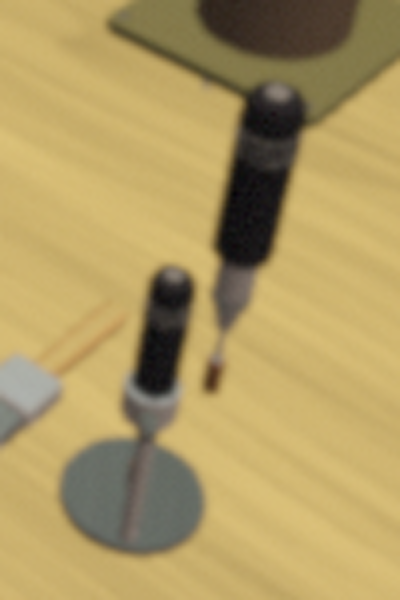

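View pics/c2.png

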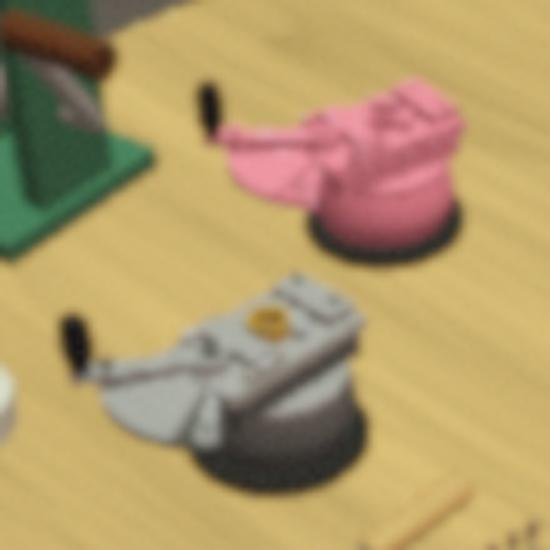

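View pics/c3.png

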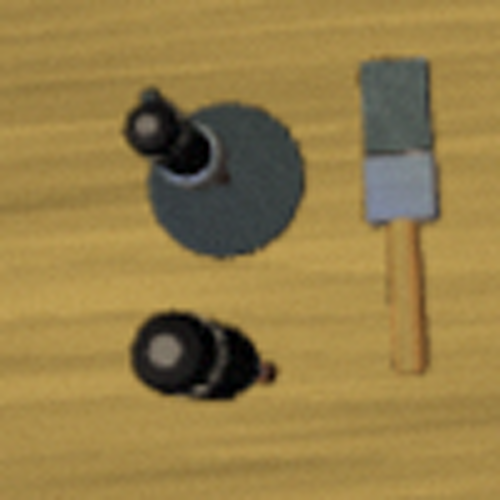

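View pics/c4.png

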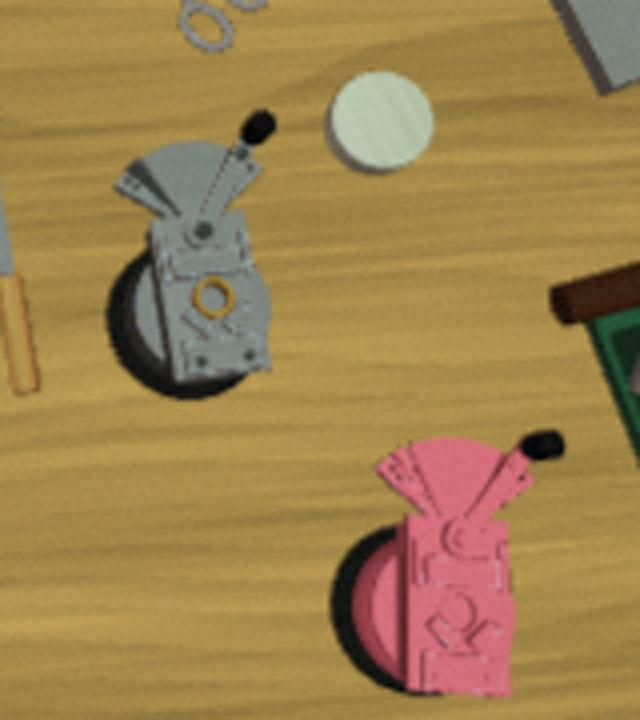

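Run:
```python
from h import *
T=lambda a,b:print(tri([("scene",)+a,("top",)+b]).round(4), end=' ')
s=lambda x,y:(370+x/4,140+y/4)
t=lambda x,y:(190+x/5,190+y/5)
T(s(212,390),t(267,373)); print("big drum bottom")
T(s(278,92),t(163,350)); print("big top")
T(s(174,272),t(150,127)); print("stand hp top")
T(s(133,495),t(228,180)); print("foot centre")
T(s(153,390),t(193,158)); print("collar")
print("foot", atz("scene",*s(133,495),0.005), atz("top",*t(228,180),.005))
for d in [(-.045,0),(.045,0),(0,-.045),(0,.045)]: pass
# widths: foot diameter in top
a=atz("top",*t(149,180),.005);b=atz("top",*t(305,180),.005);print(np.linalg.norm(a-b))
# knob etc
c=lambda x,y:(350+x/4,140+y/4); e=lambda x,y:(230+x/5,90+y/5)
T(e(73,318),c(262,120)); print("knob top")
T(e(270,318),c(213,296)); print("ring ctr")
T(e(210,345),c(203,230)); print("pivot")
print("ring",atz("scene",*e(270,318),.097),atz("top",*c(213,296),.097))
```

```text
[ 0.3846  0.2069 -0.0042] big drum bottom
[0.3857 0.2065 0.2425] big top
[0.4953 0.2235 0.1884] stand hp top
[ 4.958e-01  2.249e-01 -2.000e-04] foot centre
[0.4945 0.2241 0.094 ] collar
foot [0.4995141  0.22716722 0.005     ] [0.49515177 0.22365102 0.005     ]
0.0896134139362967
[ 0.5889 -0.2771  0.1292] knob top
[ 0.4799 -0.2387  0.0933] ring ctr
[ 0.5249 -0.2375  0.0973] pivot
ring [ 0.48290241 -0.23408571  0.097     ] [ 0.47965127 -0.23814039  0.097     ]
```

```bash
python3 -m pendant '[[[0,0,50,0,0,0.9],[0,0,50,0,0,0.9],[10,-20,45,0,0,0.8],[24,-43,0,0,0,0],[24,-43,0,0,0,0],[24,-43,0,0,0,0],[24,-43,0,0,0,0],[24,-43,0,0,0,0],[24,-43,0,0,0,0],[24,-43,0,0,0,0],[24,-43,0,0,0,0],[24,-43,0,0,0,0]]]' 60 15
```

```text
time_s: 1.3
eef_pos: [0.3668, 0.2156, 0.3542]
orientation: [0.698, 0.716, -0.005, 0.006]
wrist_force: [1.0, 1.0, 0.0]
width: 0.0597
```

```bash
python3 -m pendant '[[[20,-45,0,0,0,0],[20,-45,0,0,0,0],[20,-45,0,0,0,0],[20,-45,0,0,0,0],[20,-45,0,0,0,0],[20,-45,0,0,0,0],[20,-45,0,0,0,0],[20,-45,0,0,0,0],[20,-45,0,0,0,0],[20,-45,-20,0,0,0],[10,-20,-40,0,0,0]]]'
python3 - <<'E'
from h import *
print(robot.observe()["orientation"],robot.observe()["eef_pos"])
snap("scene","s1.png");snap("top","t1.png")
crop("scene0.png","c2.png",235,135,325,195,8)
crop("top0.png","c4.png",370,160,430,245,7)
E
```

```text
time_s: 2.4
eef_pos: [0.5756, -0.2657, 0.2971]
orientation: [0.7, 0.714, -0.003, 0.01]
wrist_force: [0.7, -0.3, -0.2]
width: 0.0601
[ 0.699858    0.71420558 -0.00287554  0.01004469] [ 0.57563134 -0.26566215  0.2971483 ]
```

View pics/s1.png

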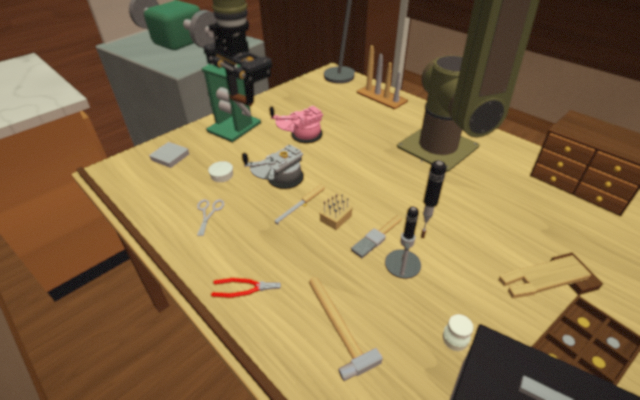

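View pics/c2.png

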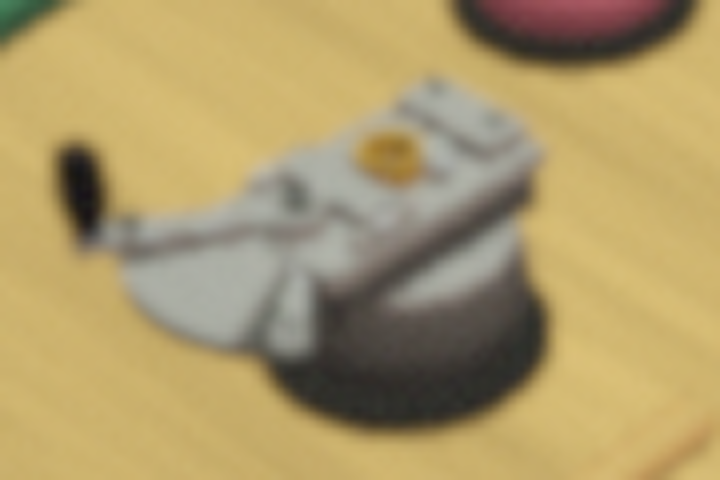

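View pics/c4.png

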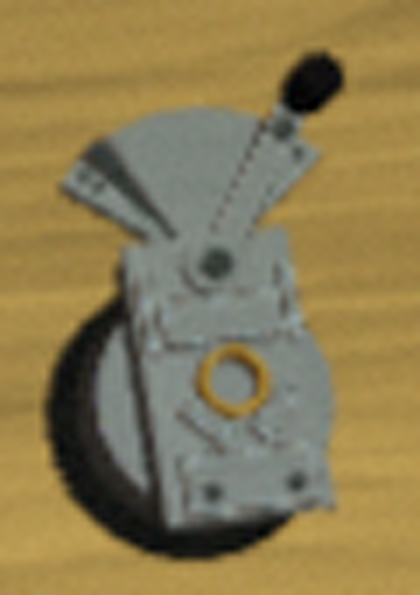

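Run:
```python
from h import *
obs={"knob":((245.25,158.5),(414.6,172.1),.118),"ring":((283.5,153.5),(403.3,214.6),.097),"pivot":((271.6,159),(400.9,197.6),.097)}
for k,(s,t,z) in obs.items():
    print(k,atz("scene",*s,z)[:2].round(4),atz("top",*t,z)[:2].round(4),tri([("scene",)+s,("top",)+t]).round(4))
```

```text
knob [ 0.5935 -0.2706] [ 0.5863 -0.2772] [ 0.5883 -0.2794  0.1107]
ring [ 0.4836 -0.2355] [ 0.478  -0.2381] [ 0.4793 -0.2399  0.0924]
pivot [ 0.5258 -0.2393] [ 0.5243 -0.2375] [ 0.5251 -0.2384  0.0967]
```

```bash
cat >> h.py <<'E'
from scipy.spatial.transform import Rotation as Ro
def dl(target,yaw):  # yaw deg of tool x
    o=robot.observe(); a=np.radians(yaw)/2
    qt=Ro.from_quat([np.cos(a),np.sin(a),0,0]); r=(qt*Ro.from_quat(o["orientation"]).inv()).as_rotvec()
    print("t",round(o["time_s"],2),"pos",o["eef_pos"].round(4),"dmm",((np.array(target)-o["eef_pos"])*1000).round(1),"turn5",(np.degrees(r)/5).round(2),"F",o["wrist_force"].round(1),"w",round(o["width"],4))
E
python3 -c "
from h import *
dl([.5865,-.2785,.101],92)"
```

```text
t 2.5 pos [ 0.5716 -0.2631  0.2866] dmm [  14.9  -15.4 -185.6] turn5 [ 0.1  -0.07  0.18] F [ 0.3  0.1 -0.8] w 0.0601
```

```bash
python3 -m pendant '[[[15,-15,-20,0.1,-0.07,0.2],[0,0,-45,0,0,0],[0,0,-45,0,0,0],[0,0,-26,0,0,0],[0,0,0,0,0,0]]]'
python3 - <<'E'
from h import *
snap("scene","s2.png");snap("top","t2.png")
dl([.5865,-.2785,.101],92)
crop("s2.png","s2c.png",215,110,315,190,8)
crop("t2.png","t2c.png",360,120,470,230,5)
E
```

```text
time_s: 3.0
eef_pos: [0.5869, -0.2765, 0.1496]
orientation: [0.693, 0.721, 0.001, 0.001]
wrist_force: [-0.3, 1.4, -0.4]
width: 0.06
t 3.1 pos [ 0.5893 -0.278   0.1545] dmm [ -2.8  -0.5 -53.5] turn5 [ 0.04  0.11 -0.04] F [ 0.4 -0.3  0.5] w 0.0604
```

View pics/s2c.png

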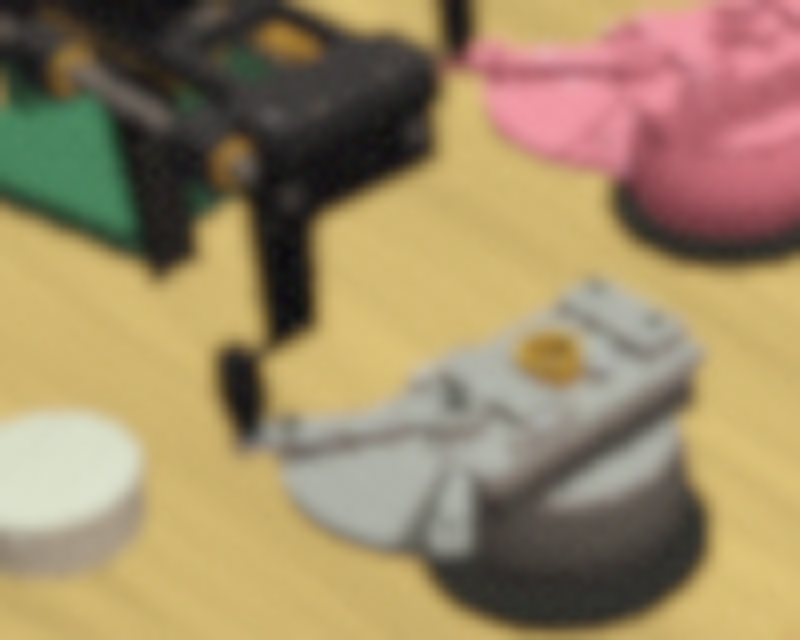

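View pics/t2c.png

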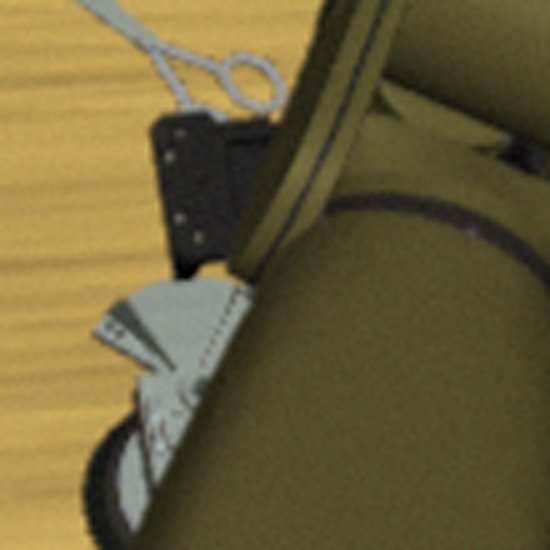

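```bash
python3 -c "
from h import *
p=proj('scene',[[.5893,-.278,.1545],[.5865,-.2785,.132],[.5865,-.2785,.104]]);print((p-[215,110])*8)"
```

```text
[[224.62393994 288.90270671]
 [239.30965026 338.08544816]
 [250.16327775 402.13123597]]
```

```bash
python3 -m pendant '[[[-3,-1,-30,0,0.1,0],[0,0,-22,0,0,0],[0,0,0,0,0,0]]]'; python3 -m pendant '[[[0,0,0,0,0,0],[0,0,0,0,0,0],[0,0,0,0,0,0],[0,0,0,0,0,0],[0,0,0,0,0,0]]]' 10 15;  python3 -c "
from h import *
dl([.5865,-.2785,.101],92)"
```

```text
time_s: 3.4
eef_pos: [0.592, -0.281, 0.1132]
orientation: [0.693, 0.721, 0.001, 0.01]
wrist_force: [-0.1, 0.1, -0.7]
width: 0.0602
time_s: 3.9
eef_pos: [0.5966, -0.2816, 0.1241]
orientation: [0.693, 0.721, 0.004, 0.015]
wrist_force: [-0.7, 10.5, -0.5]
width: 0.025
t 3.9 pos [ 0.5966 -0.2816  0.1241] dmm [-10.1   3.1 -23.1] turn5 [ 0.18  0.32 -0.06] F [-0.7 10.5 -0.5] w 0.025
```

```bash
python3 -m pendant '[[[-5,3,0,0.1,0.2,0],[-5,0,-14,0,0.1,0],[0,0,-14,0,0,0]]]' 40;  python3 -c "
from h import *
dl([.5865,-.2785,.101],92);print(robot.observe()['joint_velocities'].round(3))"
```

```text
time_s: 4.2
eef_pos: [0.5874, -0.2794, 0.0976]
orientation: [0.693, 0.721, -0.002, 0.005]
wrist_force: [-0.5, -0.2, -0.6]
width: 0.0389
t 4.2 pos [ 0.5874 -0.2794  0.0976] dmm [-0.9  0.9  3.4] turn5 [ 0.11  0.05 -0.06] F [-0.5 -0.2 -0.6] w 0.0389
[ 0.002  0.142  0.076 -0.001 -0.248  0.002]
```

```bash
python3 -m pendant '[[[0,1,2,0.1,0,0],[0,0,0,0,0,0],[0,0,0,0,0,0]]]' 10 15;  python3 -c "
from h import *
dl([.5865,-.2785,.101],92);print(robot.observe()['joint_velocities'].round(3))"
```

```text
time_s: 4.5
eef_pos: [0.5849, -0.2775, 0.0947]
orientation: [0.693, 0.721, 0.0, -0.002]
wrist_force: [0.0, -0.4, 0.3]
width: 0.0215
t 4.5 pos [ 0.5849 -0.2775  0.0947] dmm [ 1.6 -1.   6.3] turn5 [-0.03 -0.03 -0.06] F [ 0.  -0.4  0.3] w 0.0215
[-0.002  0.002 -0.007  0.002 -0.003 -0.001]
```

```bash
python3 -m pendant '[[[0,-1,5,0,0,0],[0,0,0,0,0,0]]]' 10 15;  python3 -c "
from h import *
dl([.5865,-.2785,.101],92);print(robot.observe()['joint_velocities'].round(3))"
```

```text
time_s: 4.7
eef_pos: [0.5841, -0.278, 0.096]
orientation: [0.693, 0.721, 0.0, -0.003]
wrist_force: [1.1, -0.6, 4.2]
width: 0.0186
t 4.7 pos [ 0.5841 -0.278   0.096 ] dmm [ 2.4 -0.5  5. ] turn5 [-0.05 -0.05 -0.05] F [ 1.1 -0.6  4.2] w 0.0186
[ 0.     0.002 -0.001 -0.003 -0.002 -0.   ]
```

```bash
python3 -m pendant '[[[6,10,3,0,0,0],[4,11,0,0,0,0],[2,11,0,0,0,0],[0.5,11,0,0,0,0]]]';  python3 -c "
from h import *
dl([.525+.0749-.003,-.2378+.0033,.099],92);print(robot.observe()['joint_velocities'].round(3))"
```

```text
time_s: 5.1
eef_pos: [0.597, -0.2527, 0.0969]
orientation: [0.693, 0.721, -0.011, 0.012]
wrist_force: [8.0, -15.8, -12.4]
width: 0.0183
t 5.1 pos [ 0.597  -0.2527  0.0969] dmm [-0.1 18.2  2.1] turn5 [ 0.37  0.02 -0.05] F [  8.  -15.8 -12.4] w 0.0183
[ 0.134 -0.065  0.074 -0.075 -0.069  0.157]
```

```bash
python3 -m pendant '[[[1,12,1,0.2,0,0],[0,12,1,0.2,0,0],[-2,12,0,0,0,0],[-3,12,0,0,0,0]]]';  python3 -c "
from h import *
dl([.5815,-.192,.099],92);print(robot.observe()['joint_velocities'].round(3))"
```

```text
time_s: 5.5
eef_pos: [0.5986, -0.2205, 0.0979]
orientation: [0.693, 0.721, -0.004, 0.018]
wrist_force: [8.2, -13.3, -10.1]
width: 0.0184
t 5.5 pos [ 0.5986 -0.2205  0.0979] dmm [-17.1  28.5   1.1] turn5 [ 0.35  0.23 -0.06] F [  8.2 -13.3 -10.1] w 0.0184
[ 0.131 -0.131  0.148 -0.063 -0.094  0.154]
```

```bash
python3 -m pendant '[[[-5,12,1,0.2,0.1,0],[-6,12,1,0.2,0.1,0],[-7,10,0,0,0.1,0]]]';  python3 -c "
from h import *
dl([.5815,-.192,.099],92);print(robot.observe()['joint_velocities'].round(3))"
```

```text
time_s: 5.8
eef_pos: [0.5857, -0.1949, 0.1003]
orientation: [0.693, 0.721, -0.002, 0.008]
wrist_force: [2.4, -2.4, -6.1]
width: 0.0184
t 5.8 pos [ 0.5857 -0.1949  0.1003] dmm [-4.2  2.9 -1.3] turn5 [ 0.17  0.1  -0.06] F [ 2.4 -2.4 -6.1] w 0.0184
[ 0.115 -0.151  0.175 -0.019  0.12   0.141]
```

```bash
python3 -m pendant '[[[-3,4,0,0.1,0.1,0],[-1,2,0,0,0,0],[0,0,0,0,0,0]]]';  python3 -c "
from h import *
dl([.5815,-.192,.099],92);print(robot.observe()['joint_velocities'].round(3))
snap('scene','s3.png');crop('s3.png','s3c.png',215,110,315,190,8)
snap('top','t3.png');crop('t3.png','t3c.png',360,120,470,230,5)"
```

```text
time_s: 6.1
eef_pos: [0.5835, -0.1919, 0.1005]
orientation: [0.692, 0.722, -0.003, 0.007]
wrist_force: [2.2, -0.8, -5.5]
width: 0.0184
t 6.1 pos [ 0.5835 -0.1919  0.1005] dmm [-2.  -0.1 -1.5] turn5 [ 0.16  0.07 -0.08] F [ 2.2 -0.8 -5.5] w 0.0184
[-0.002  0.005 -0.003 -0.002 -0.007 -0.001]
```

View pics/s3c.png

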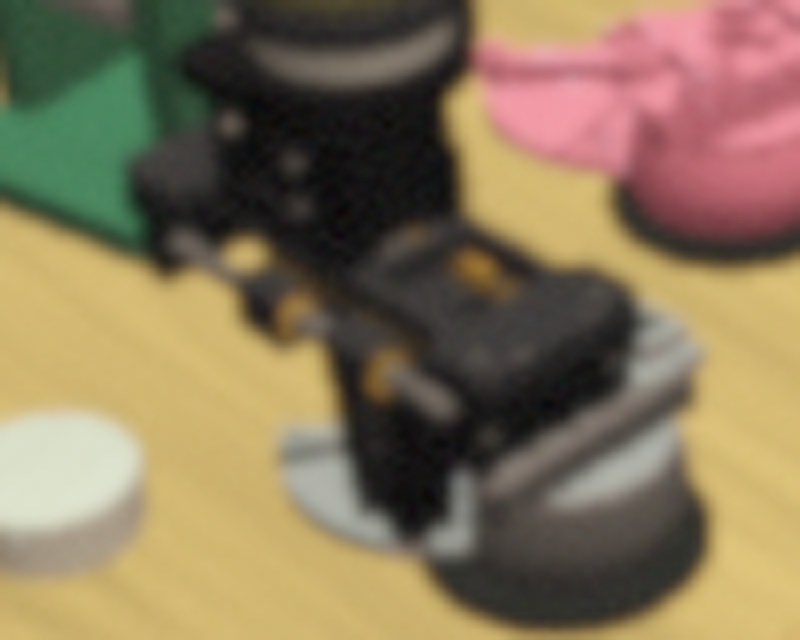

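View pics/t3c.png

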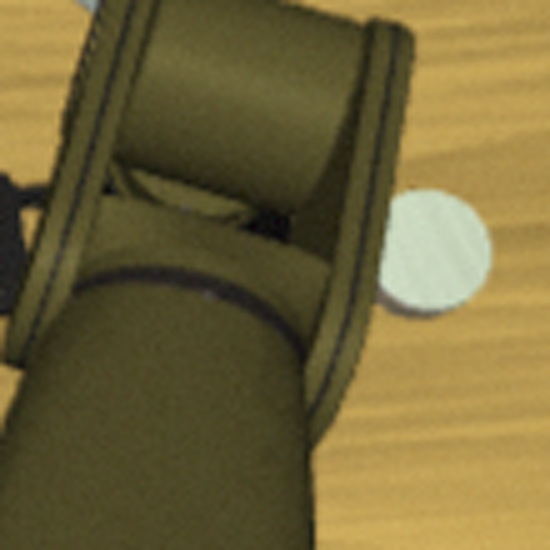

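```bash
python3 -m pendant '[[[-2,3,0,0,0,0],[0,0,0,0,0,0]]]';python3 -m pendant '[[[0,0,0,0,0,0],[0,0,0,0,0,0],[0,0,0,0,0,0]]]' 50;  python3 -c "
from h import *
dl([.5815,-.192,.099],92);print(robot.observe()['joint_velocities'].round(3))"
```

```text
time_s: 6.4
eef_pos: [0.5831, -0.1914, 0.1005]
orientation: [0.692, 0.722, -0.003, 0.011]
wrist_force: [2.0, -0.1, -5.7]
width: 0.0189
time_s: 6.7
eef_pos: [0.5837, -0.1911, 0.103]
orientation: [0.692, 0.722, -0.003, 0.011]
wrist_force: [0.4, -0.3, 0.4]
width: 0.0375
t 6.7 pos [ 0.5837 -0.1911  0.103 ] dmm [-2.2 -0.9 -4. ] turn5 [ 0.22  0.14 -0.08] F [ 0.4 -0.3  0.4] w 0.0375
[ 0.003 -0.007 -0.007  0.002  0.01   0.   ]
```

```bash
python3 -m pendant '[[[0,0,40,0.2,0.1,0],[0,0,45,0,0,0],[0,0,50,0,0,0],[-5,15,50,0,0,0],[-10,45,40,0,0,0],[-10,45,0,0,0,0],[-10,45,0,0,0,0],[-10,45,0,0,0,0],[-10,45,0,0,0,0],[-10,45,0,0,0,0]]]' 70; python3 -c "
from h import *
dl([.495,.2238,.3],90)
snap('scene','s4.png');crop('s4.png','s4c.png',235,135,325,195,8)
snap('top','t4.png');crop('t4.png','t4c.png',370,160,430,245,7)"
```

```text
time_s: 7.7
eef_pos: [0.5154, 0.0917, 0.3337]
orientation: [0.696, 0.718, 0.005, 0.003]
wrist_force: [-0.0, 1.0, -0.2]
width: 0.0699
t 7.7 pos [0.5154 0.0917 0.3337] dmm [-20.4 132.1 -33.7] turn5 [-0.02  0.14 -0.37] F [-0.   1.  -0.2] w 0.0699
```

View pics/s4c.png

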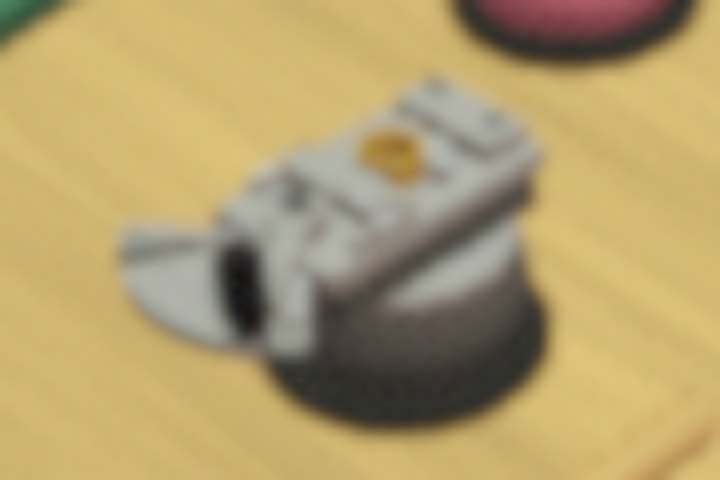

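View pics/t4c.png

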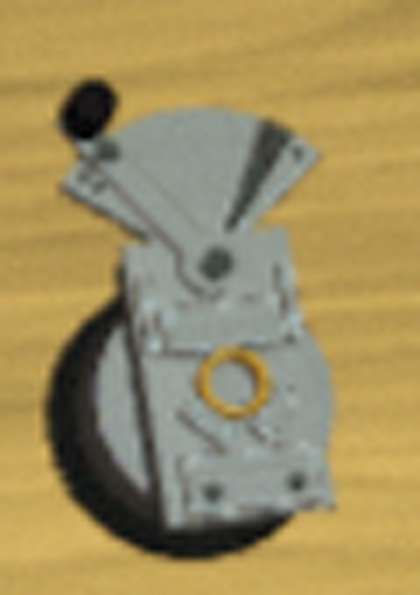

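```bash
python3 -c "
from h import *
p=atz('top',370+216/7,160+263/7,.097)[:2]
ang=[]
for u,v,z in [(312,85,.118),(88,110,.118),(283,127,.094),(108,150,.094)]:
    k=atz('top',370+u/7,160+v/7,z)[:2]; d=k-p; print(k,np.hypot(*d),np.arctan2(d[1],d[0]))
print(atz('top',370+233/7,160+382/7,.097),p)
"
```

```text
[ 0.58614927 -0.27706197] 0.07343674054318154 -0.5710198482802713
[ 0.5827124  -0.19111296] 0.07446037051379835 0.6703137453092277
[ 0.57662188 -0.27076657] 0.062018438388569914 -0.5686468509303756
[ 0.57252843 -0.20202122] 0.05974470163375682 0.6331236570955227
[ 0.47812092 -0.2380414   0.097     ] [ 0.52436325 -0.23737012]
```

```bash
python3 -m pendant '[[[-7,44,0,0,0.1,0],[-7,44,0,0,0,0],[-6,30,0,0,0,0],[-2,8,-20,0,0,0],[0,0,-20,0,0,0],[0,0,0,0,0,0]]]' 70; python3 -c "
from h import *
dl([.495,.2238,.25],92)
snap('scene','s5.png');crop('s5.png','s5c.png',350,130,470,290,4)
snap('top','t5.png');crop('t5.png','t5c.png',190,190,290,290,5)"
```

```text
time_s: 8.4
eef_pos: [0.4928, 0.223, 0.2973]
orientation: [0.693, 0.721, 0.004, 0.002]
wrist_force: [-0.4, -0.7, -0.6]
width: 0.0703
t 8.4 pos [0.4928 0.223  0.2973] dmm [  2.2   0.8 -47.3] turn5 [-0.04  0.1  -0.05] F [-0.4 -0.7 -0.6] w 0.0703
```

View pics/s5c.png

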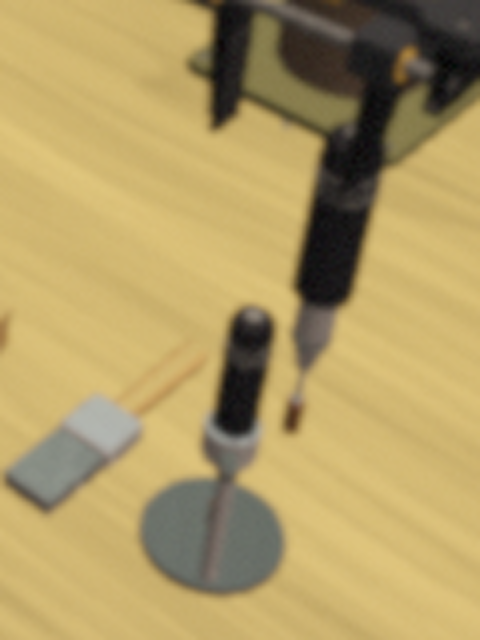

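View pics/t5c.png

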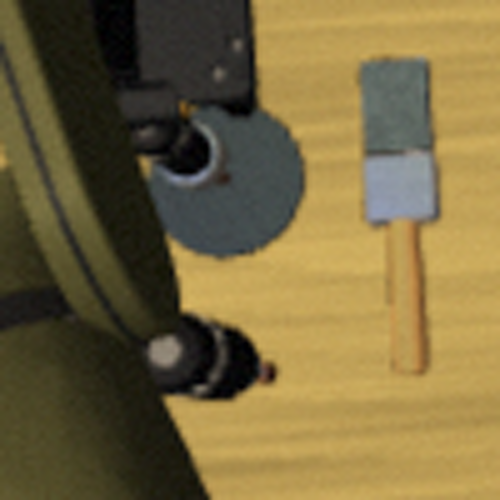

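```bash
python3 -m pendant '[[[2,1,-30,0,0.1,0],[0,0,-35,0,0,0],[0,0,-35,0,0,0],[0,0,-20,0,0,0],[0,0,0,0,0,0],[0,0,0,0,0,0]]]' 70; python3 -c "
from h import *
dl([.495,.2238,.131],92)
snap('scene','s6.png');crop('s6.png','s6c.png',350,130,470,290,4)
snap('top','t6.png');crop('t6.png','t6c.png',190,190,290,290,5)"
```

```text
time_s: 9.1
eef_pos: [0.5029, 0.2213, 0.1895]
orientation: [0.696, 0.718, 0.011, 0.005]
wrist_force: [1.0, -0.6, -0.0]
width: 0.0701
t 9.1 pos [0.5029 0.2213 0.1895] dmm [ -7.9   2.5 -58.5] turn5 [-0.11  0.25  0.04] F [ 1.  -0.6 -0. ] w 0.0701
```

View pics/s6c.png

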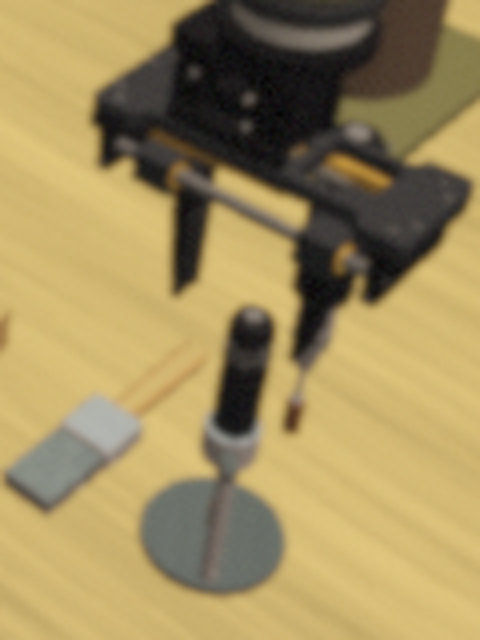

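View pics/t6c.png

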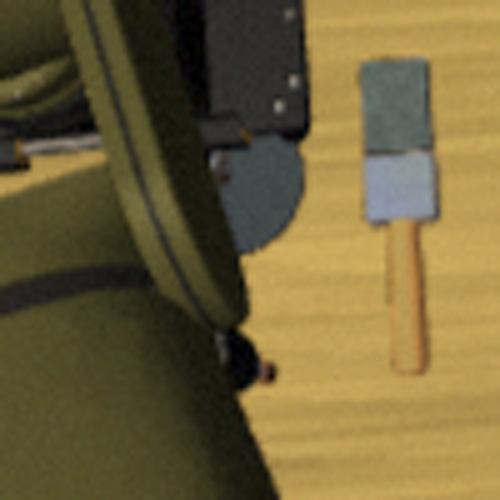

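```bash
python3 -c "
from h import *
dl([.495,.2238,.131],92)
o=robot.observe()['eef_pos']
print((proj('scene',[o,[.495,.2238,.19],[.495,.2238,.105]])-[350,130])*4)"
```

```text
t 9.2 pos [0.5031 0.2216 0.19  ] dmm [ -8.1   2.2 -59. ] turn5 [-0.12  0.26  0.03] F [ 0.5 -0.7 -0.5] w 0.0699
[[243.42307304 315.27953529]
 [255.73977458 309.87073749]
 [234.69020204 417.27715428]]
```

```bash
python3 -m pendant '[[[-5,2,0,-0.1,0.2,0],[-3,0,0,0,0.1,0],[0,0,-30,0,0,0],[0,0,-24,0,0,0],[0,0,0,0,0,0],[0,0,0,0,0,0]]]' 70; python3 -c "
from h import *
dl([.495,.2238,.131],92)"
```

```text
time_s: 9.8
eef_pos: [0.4987, 0.2257, 0.1443]
orientation: [0.695, 0.719, 0.004, 0.001]
wrist_force: [0.2, -0.3, 0.4]
width: 0.0701
t 9.8 pos [0.4987 0.2257 0.1443] dmm [ -3.7  -1.9 -13.3] turn5 [-0.06  0.09  0.03] F [ 0.2 -0.3  0.4] w 0.0701
```

```bash
python3 -m pendant '[[[-4,-2,-8,-0.06,0.1,0],[0,0,-8,0,0,0],[0,0,0,0,0,0],[0,0,0,0,0,0]]]' 50; python3 -c "
from h import *
dl([.495,.2238,.131],92)"
```

```text
time_s: 10.2
eef_pos: [0.4963, 0.2244, 0.1311]
orientation: [0.695, 0.719, 0.002, 0.001]
wrist_force: [-0.6, 0.6, -0.0]
width: 0.0505
t 10.2 pos [0.4963 0.2244 0.1311] dmm [-1.3 -0.6 -0.1] turn5 [-0.01  0.04  0.02] F [-0.6  0.6 -0. ] w 0.0505
```

```bash
python3 -m pendant '[[[-1,0,0,0,0,0],[0,0,0,0,0,0],[0,0,0,0,0,0],[0,0,0,0,0,0],[0,0,0,0,0,0],[0,0,0,0,0,0]]]' 15 30; python3 -c "
from h import *
dl([.495,.2238,.131],92)
snap('scene','s7.png');crop('s7.png','s7c.png',350,130,470,290,4)"
```

```text
time_s: 10.8
eef_pos: [0.4957, 0.2246, 0.1321]
orientation: [0.695, 0.719, 0.002, 0.001]
wrist_force: [0.4, -0.1, -0.6]
width: 0.0266
t 10.8 pos [0.4957 0.2246 0.1321] dmm [-0.7 -0.8 -1.1] turn5 [-0.02  0.05  0.02] F [ 0.4 -0.1 -0.6] w 0.0266
```

View pics/s7c.png

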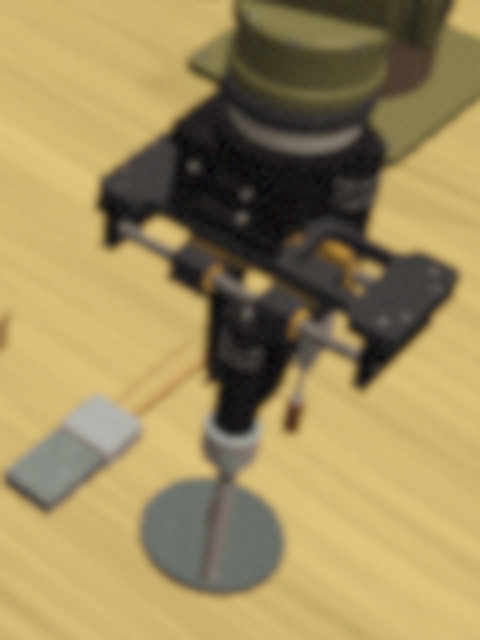

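```bash
python3 -m pendant '[[[0,0,12,0,0,0],[0,0,15,0,0,0],[0,0,15,0,0,0]]]'; python3 -c "
from h import *
dl([.4957,.2246,.25],92)"
```

```text
time_s: 11.15
eef_pos: [0.4942, 0.2242, 0.1734]
orientation: [0.695, 0.719, 0.0, -0.0]
wrist_force: [0.4, -0.6, -1.9]
width: 0.0264
t 11.15 pos [0.4942 0.2242 0.1734] dmm [ 1.5  0.4 76.6] turn5 [-0.01  0.    0.03] F [ 0.4 -0.6 -1.9] w 0.0264
```

```bash
python3 -m pendant '[[[1.5,0,15,0,0,0],[0,0,15,0,0,0],[0,0,20,0,0,0],[0,0,30,0,0,0]]]'; python3 -c "
from h import *
dl([.4957,.2246,.28],92)"; python3 -m pendant '[[[0,0,30,0,0,0],[0,0,20,0,0,0]]]'; python3 -c "
from h import *
dl([.479,-.239,.35],92)
snap('scene','s8.png')
snap('top','t8.png')"
```

```text
time_s: 11.55
eef_pos: [0.4943, 0.2235, 0.2588]
orientation: [0.695, 0.719, -0.001, -0.001]
wrist_force: [1.0, 0.5, -2.9]
width: 0.0263
t 11.55 pos [0.4943 0.2235 0.2588] dmm [ 1.4  1.1 21.2] turn5 [ 0.01 -0.03  0.03] F [ 1.   0.5 -2.9] w 0.0263
time_s: 11.75
eef_pos: [0.4943, 0.2234, 0.315]
orientation: [0.695, 0.719, 0.0, -0.0]
wrist_force: [-0.0, 0.5, -1.5]
width: 0.0264
t 11.75 pos [0.4943 0.2234 0.315 ] dmm [ -15.3 -462.4   35. ] turn5 [-0.    0.    0.03] F [-0.   0.5 -1.5] w 0.0264
```

View pics/s8.png

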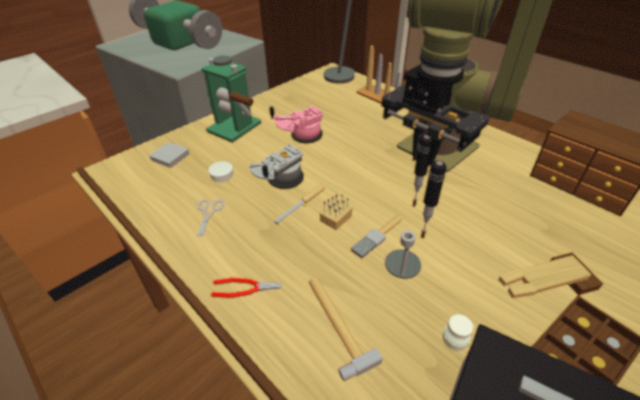

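```bash
python3 -m pendant '[[[-1,-15,0,0,0,0],[-1,-30,0,0,0,0],[-1,-40,0,0,0,0],[-1,-40,0,0,0,0],[-1,-40,0,0,0,0],[-1,-40,0,0,0,0],[-1,-40,0,0,0,0],[-1,-40,0,0,0,0],[-1,-40,0,0,0,0],[-1,-30,0,0,0,0],[-1,-20,0,0,0,0],[-1,-10,0,0,0,0]]]'; python3 -c "
from h import *
dl([.479,-.239,.3],92)"
```

```text
time_s: 13.05
eef_pos: [0.4675, -0.1813, 0.2978]
orientation: [0.695, 0.719, -0.008, -0.01]
wrist_force: [0.4, 0.5, -2.5]
width: 0.0265
t 13.05 pos [ 0.4675 -0.1813  0.2978] dmm [ 11.5 -57.7   2.2] turn5 [-0.03 -0.29  0.02] F [ 0.4  0.5 -2.5] w 0.0265
```

```bash
python3 -m pendant '[[[5,-20,0,0,-0.1,0],[5,-25,-5,0,-0.1,0],[2,-12,-10,0,-0.05,0],[0,0,-15,0,0,0],[0,0,-10,0,0,0],[0,0,0,0,0,0],[0,0,0,0,0,0]]]'; python3 -c "
from h import *
dl([.479,-.239,.23],92)"
```

```text
time_s: 13.75
eef_pos: [0.4748, -0.2372, 0.2478]
orientation: [0.695, 0.719, -0.001, -0.009]
wrist_force: [0.1, 0.1, -0.8]
width: 0.0266
t 13.75 pos [ 0.4748 -0.2372  0.2478] dmm [  4.2  -1.8 -17.8] turn5 [-0.13 -0.16  0.02] F [ 0.1  0.1 -0.8] w 0.0266
```

```bash
python3 -m pendant '[[[4,-2,0,-0.1,-0.15,0],[2,0,-6,0,0,0],[0,0,0,0,0,0],[0,0,0,0,0,0]]]'; python3 -c "
from h import *
dl([.479,-.239,.24],92)
snap('scene','s9.png');crop('s9.png','s9c.png',245,100,325,180,8)
snap('top','t9.png');crop('t9.png','t9c.png',340,140,460,260,5)"
```

```text
time_s: 14.15
eef_pos: [0.4823, -0.238, 0.243]
orientation: [0.694, 0.72, 0.001, 0.001]
wrist_force: [0.4, -0.1, -2.0]
width: 0.0266
t 14.15 pos [ 0.4823 -0.238   0.243 ] dmm [-3.3 -1.  -3. ] turn5 [-0.01  0.03 -0.01] F [ 0.4 -0.1 -2. ] w 0.0266
```

View pics/s9c.png

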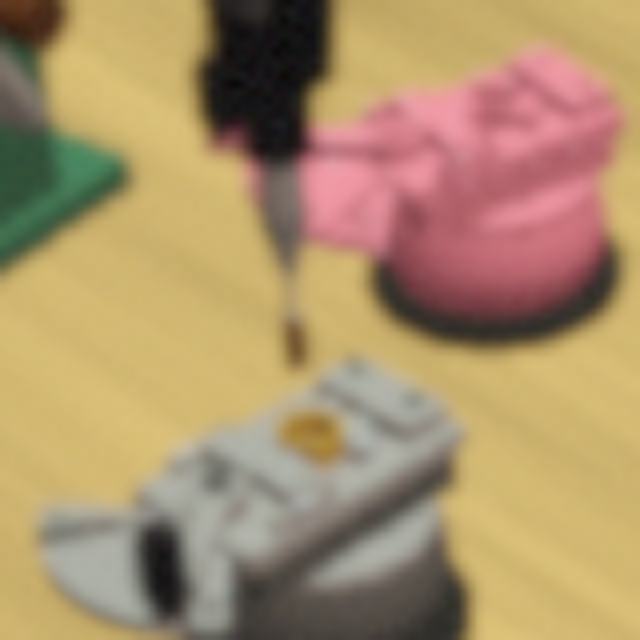

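View pics/t9c.png

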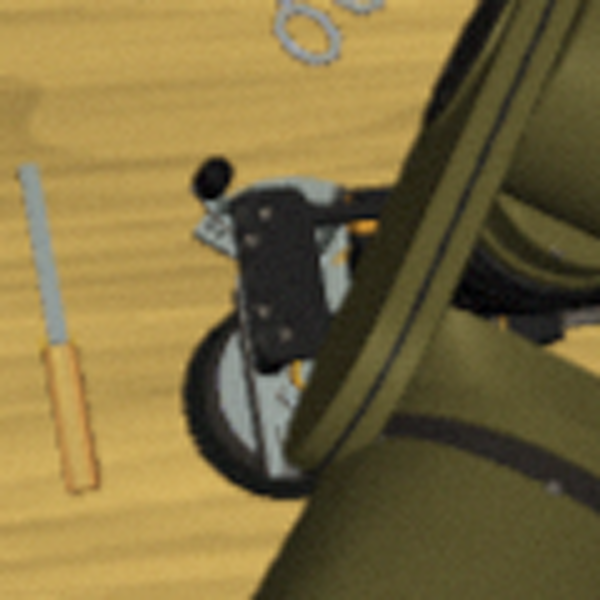

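```bash
cat >> h.py <<'E'
def circ(x,y,z,r):
    a=np.linspace(0,2*np.pi,60); return np.c_[x+r*np.cos(a),y+r*np.sin(a),z+0*a]
def overlay(src,dst,n,curves,x0,y0,x1,y1,s,sh=(0,0)):
    im=cv2.imread("pics/"+src)[y0:y1,x0:x1]; im=cv2.resize(im,None,fx=s,fy=s,interpolation=cv2.INTER_CUBIC)
    for c,col in curves:
        p=(proj(n,c)+sh-[x0,y0]+.5)*s-.5
        cv2.polylines(im,[np.round(p*8).astype(np.int32)],False,col,1,cv2.LINE_AA,3)
    cv2.imwrite("pics/"+dst,im)
E
python3 - <<'E'
from h import *
x,y=.4784,-.2388
rg=[(circ(x,y,.097,.0135),(255,0,0)),(circ(x,y,.097,.010),(255,0,0))]
overlay("s4.png","o1.png","scene",rg,270,140,300,165,20)
overlay("t4.png","o2.png","top",rg,388,200,418,230,18)
# drum
o=np.array([.4823,-.238,.243]); b=o-[0,0,.117]
dr=[(circ(b[0],b[1],b[2]+h,.0045),(0,255,0)) for h in(0,.02)]+[(circ(b[0],b[1],b[2]+h,r),(0,255,0)) for h,r in((.042,.0015),(.09,.009),(.09,.0135))]
overlay("s9.png","o3.png","scene",dr,265,115,300,150,18)
E
```

```text
(no output)
```

View pics/o1.png

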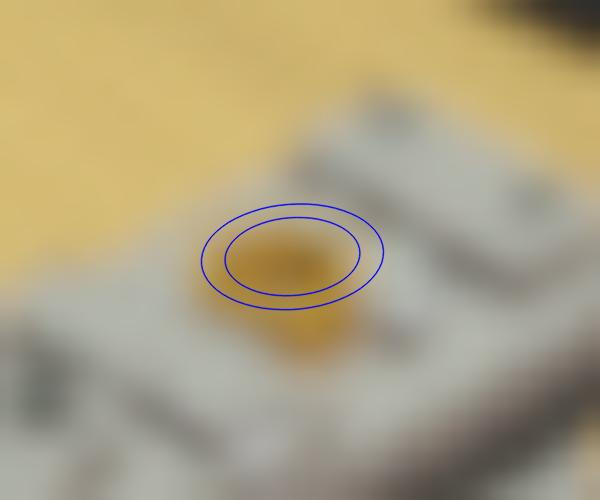

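View pics/o2.png

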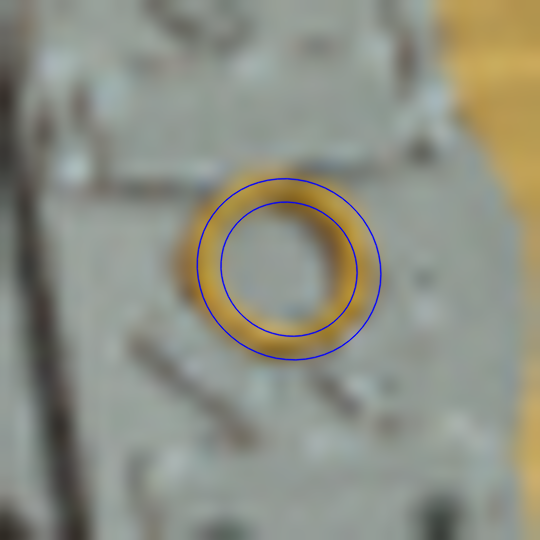

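View pics/o3.png

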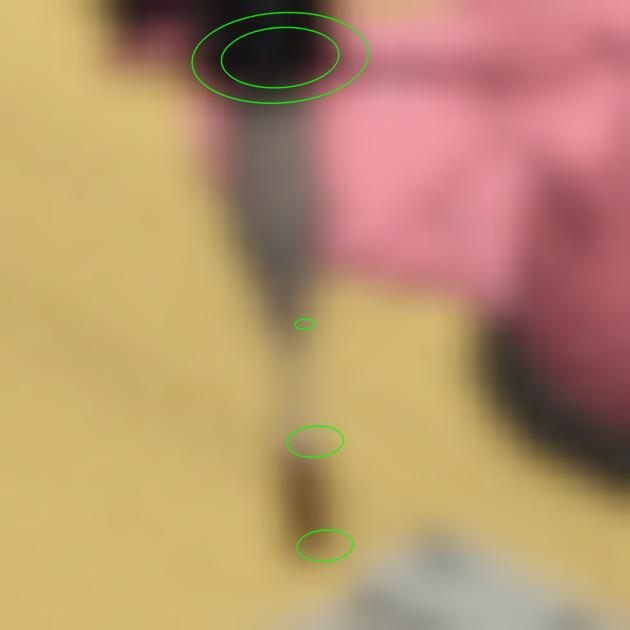

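Run:
```python
from h import *
x,y=.4784,-.2388
rg=[(circ(x,y,.097,.0135),(255,0,0)),(circ(x,y,.097,.010),(255,0,0)),(circ(x,y,.085,.0135),(0,0,255))]
sh=(-.83,.75)
overlay("s4.png","o1.png","scene",rg,270,140,300,165,20,sh)
o=np.array([.4823,-.238,.243]); b=o-[0,0,.117]
dr=[(circ(b[0],b[1],b[2]+h,.0045),(0,255,0)) for h in(0,.02)]+[(circ(b[0],b[1],b[2]+h,r),(0,255,0)) for h,r in((.042,.0015),(.09,.009),(.09,.0135))]
overlay("s9.png","o3.png","scene",dr,265,115,300,150,18,sh)
a=cv2.imread("pics/o1.png");c=cv2.imread("pics/o3.png")[:500,:]
```

```text
(no output)
```

View pics/o1.png

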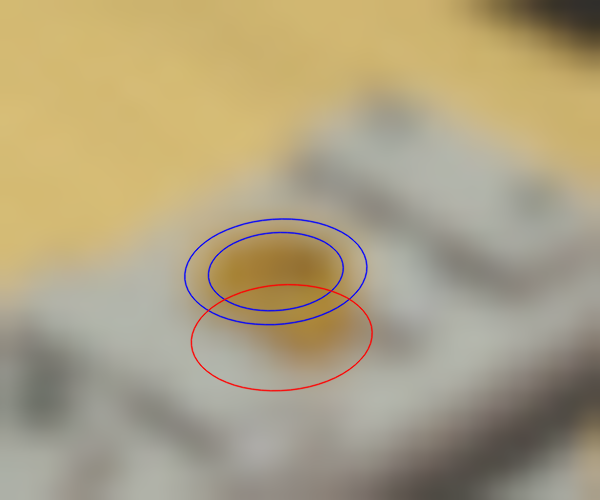

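View pics/o3.png

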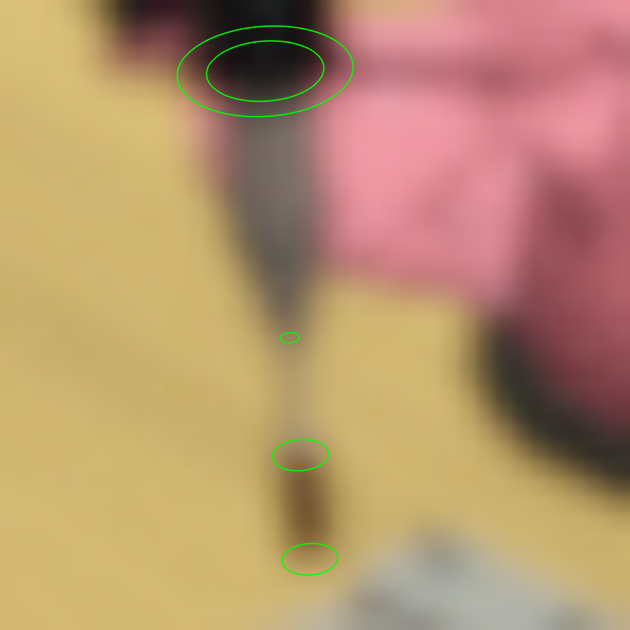

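```bash
python3 -m pendant '[[[-4,-1,-5,0,0,0],[0,0,-8,0,0,0],[0,0,-4,0,0,0],[0,0,0,0,0,0],[0,0,0,0,0,0]]]'; python3 -c "
from h import *
dl([.4784,-.2388,.223],92)"
```

```text
time_s: 14.75
eef_pos: [0.4774, -0.2393, 0.2241]
orientation: [0.695, 0.719, 0.001, 0.0]
wrist_force: [-0.2, -1.2, -1.5]
width: 0.0269
t 14.75 pos [ 0.4774 -0.2393  0.2241] dmm [ 1.   0.5 -1.1] turn5 [-0.01  0.02 -0.  ] F [-0.2 -1.2 -1.5] w 0.0269
```

```bash
cat >> h.py <<'E'
def avg(n,f,k=8):
    im=np.mean([robot.camera(n).astype(float) for _ in range(k)],0); cv2.imwrite("pics/"+f,im[:,:,::-1].round().astype(np.uint8))
E
python3 - <<'E'
from h import *
avg("scene","s10.png")
o=np.array(robot.observe()["eef_pos"]);dl([.4784,-.2388,.223],92)
x,y=.4784,-.2388
rg=[(circ(x,y,.097,.0135),(255,0,0)),(circ(x,y,.097,.010),(255,0,0))]
b=o-[0,0,.117]
dr=[(circ(b[0],b[1],b[2]+h,.0045),(0,255,0)) for h in(0,.02)]
crop("s10.png","s10c.png",265,125,300,165,15)
overlay("s10.png","o4.png","scene",rg+dr,265,125,300,165,15,(-.6,.7))
a=np.hstack([cv2.imread("pics/s10c.png"),cv2.imread("pics/o4.png")]);cv2.imwrite("pics/o4.png",a[:,:800] if 0 else cv2.resize(a,None,fx=.76,fy=.76))
E
```

```text
t 15.15 pos [ 0.4776 -0.2394  0.2247] dmm [ 0.8  0.6 -1.7] turn5 [-0.    0.03 -0.01] F [-0.2 -0.1 -1.3] w 0.0268
```

View pics/o4.png

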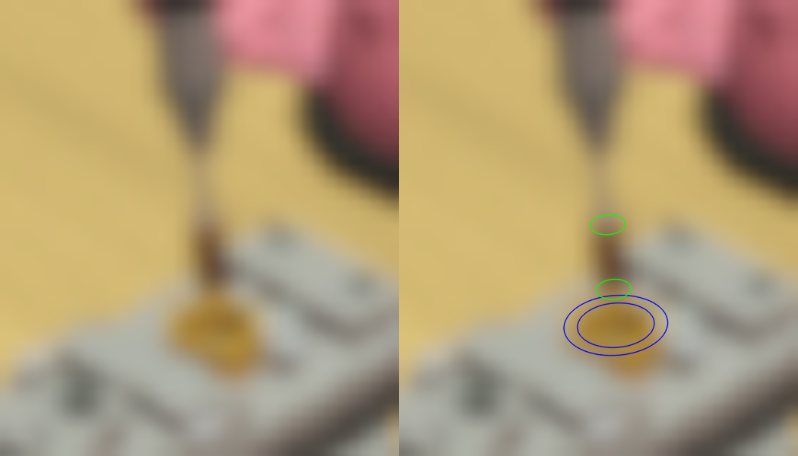

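Run:
```python
from h import *
im=cv2.imread("pics/s4.png").astype(float); g=im[:,:,2]-im[:,:,0]
print("cols",list(range(276,294)))
for v in range(148,162): print(v,g[v,276:294].astype(int))
p=proj("scene",circ(.4784,-.2388,.097,.0135)); print(p.min(0),p.max(0),p.mean(0))
im=cv2.imread("pics/s10.png").astype(float).sum(2)/3
print("drum cols",list(range(277,291)))
for v in range(136,152): print(v,im[v,277:291].astype(int))
b=np.array([.4776,-.2394,.2247-.117]); print(proj("scene",[b,b+[0,0,.02],b+[0,0,.042],b+[0,0,.09]]))
im=cv2.imread("pics/t4.png").astype(float); g=im[:,:,2]-im[:,:,0]
print("top",list(range(395,412)))
for v in range(207,224): print(v,g[v,395:412].astype(int))
p=proj("top",circ(.4784,-.2388,.097,.0135)); print(p.min(0),p.max(0),p.mean(0))
```

```text
cols [276, 277, 278, 279, 280, 281, 282, 283, 284, 285, 286, 287, 288, 289, 290, 291, 292, 293]
148 [97 96 93 92 86 78 65 53 38 22 11  9  9  8  7  8  8 10]
149 [96 94 86 78 68 54 41 30 23 19 13 11 12 10 10  8  8  7]
150 [91 80 68 59 50 43 39 37 36 32 24 19 15 12 10  9 10  9]
151 [73 56 44 46 54 60 68 72 68 57 47 34 22 12  9 10 11  9]
152 [ 47  32  30  47  72  90  97 101  96  86  74  54  27  11   6   7  12  12]
153 [ 22  16  23  50  85 109 110 105  98 101  95  66  33  12   4   4   8  11]
154 [ 10  10  18  43  80 101 105 101  99 107 106  72  32  12   4   3   6   9]
155 [  7   7  12  28  51  75  89  96 102 111 109  74  33  11   4   4   7   8]
156 [  6   8   9  14  22  33  51  73  94 106  96  66  36  16   8   7   8   7]
157 [ 8  8  7  9 10 12 23 42 65 78 67 43 25 16 12  9  7  8]
158 [ 9  8  8  8  6  7 12 22 36 44 37 24 13 11  9  9  8  9]
159 [10  8  8  6  6  7  9 13 17 22 20 14  9  8  9  8 11 12]
160 [10 10  9  7  8  7  7 10 11 15 15 11  9  8 10 12 14 15]
161 [ 9  8  9 10 10  9  6  8 11 14 13 11 10 11 14 18 19 16]
[279.57425789 149.69719602] [288.67396325 154.9839534 ] [284.06512396 152.
[... 1846 characters left out ...]
9  71   9  -1  -4]
215 [ -5  -5  17  75 123  33  -4   0  -2  -4  -2  40 123  73  12  -2  -4]
216 [ -4  -3   1  43 130  71  11  -3  -3  -4  -5  58 128  56   4   2  -7]
217 [ -2   4  -2  -2  60 115  82  36   5  -2  36 104 106  22  -1  -3  -9]
218 [  8   4  -2  -7   7  54 101 108  89  86 100 100  21  -3  -2  -4   0]
219 [ 8  5 -9 -7 -2  2 33 76 85 71 39 24 -2 -3 -1  2  3]
220 [-3  4  6 -9 -7 -5  1 -6  0  1  5 -3 -5 -4 -6 -1 -1]
221 [ -4  -1   0   0  -1  -4  -4 -10  -7  -1   4   6  -4 -13  -4  -2  -3]
222 [-4 -2 -2 -3  4  6 -7 -9 -6 -5 -3  4  0 -2 -2 -3 -1]
223 [-4 -5 -5 -4 -2  7  6  0 -3 -3 -2 -3  2  5  7  3  2]
[398.45958162 209.43222811] [408.66025846 219.4917616 ] [403.54650134 214.37043644]
```

```bash
python3 -m pendant '[[[1,0.8,0,0,0,0],[0,0,-4,0,0,0],[0,0,0,0,0,0]]]'; python3 -c "
from h import *
dl([.4786,-.2386,.198],92)"
```

```text
time_s: 15.45
eef_pos: [0.4789, -0.2386, 0.2206]
orientation: [0.694, 0.72, 0.001, 0.001]
wrist_force: [-0.3, -0.4, -1.9]
width: 0.0268
t 15.45 pos [ 0.4789 -0.2386  0.2206] dmm [ -0.3  -0.  -22.6] turn5 [-0.    0.04 -0.01] F [-0.3 -0.4 -1.9] w 0.0268
```

```bash
python3 -m pendant '[[[-0.3,0,-4,0,0.04,0],[0,0,-4,0,0,0],[0,0,0,0,0,0]]]'; python3 -c "
from h import *
dl([.4786,-.2386,.198],92)"; python3 -m pendant '[[[0,0,-4,0,0,0],[0,0,0,0,0,0]]]'; python3 -c "
from h import *
dl([.4786,-.2386,.198],92)"
```

```text
time_s: 15.75
eef_pos: [0.4784, -0.2384, 0.2116]
orientation: [0.694, 0.72, -0.0, -0.0]
wrist_force: [0.3, 1.4, -2.0]
width: 0.027
t 15.75 pos [ 0.4784 -0.2384  0.2116] dmm [  0.2  -0.2 -13.6] turn5 [-0.   -0.01 -0.01] F [ 0.3  1.4 -2. ] w 0.027
time_s: 15.95
eef_pos: [0.4783, -0.2384, 0.2069]
orientation: [0.694, 0.72, -0.0, -0.001]
wrist_force: [0.3, -0.3, -2.4]
width: 0.0265
t 15.95 pos [ 0.4783 -0.2384  0.2069] dmm [ 0.3 -0.2 -8.9] turn5 [-0.01 -0.02 -0.01] F [ 0.3 -0.3 -2.4] w 0.0265
```

```bash
python3 -m pendant '[[[0.3,-0.2,-4,0,0,0],[0,0,0,0,0,0]]]'; python3 -m pendant '[[[0,0,-4,0,0,0],[0,0,0,0,0,0],[0,0,0,0,0,0]]]'
python3 - <<'E'
from h import *
dl([.4786,-.2386,.198],92)
avg("scene","s11.png",6)
dl([.4786,-.2386,.198],92)
o=robot.observe(); print(o["joint_velocities"].round(3)); o=o["eef_pos"]
x,y=.4786,-.2386
rg=[(circ(x,y,.097,.0135),(255,0,0)),(circ(x,y,.097,.010),(255,0,0))]
b=o-[0,0,.117]
dr=[(circ(b[0],b[1],b[2]+h,.0045),(0,255,0)) for h in(0.016,.02)]
crop("s11.png","s11c.png",268,125,302,165,15)
overlay("s11.png","o5.png","scene",rg+dr,268,125,302,165,15,(-.75,.7))
a=np.hstack([cv2.imread("pics/s11c.png"),cv2.imread("pics/o5.png")]);cv2.imwrite("pics/o5.png",cv2.resize(a,None,fx=.78,fy=.78))
im=cv2.imread("pics/s11.png").astype(float); 
print(list(range(276,293)))
for v in range(140,160): print(v,(im[v,276:293].mean(1)).astype(int))
E
```

```text
time_s: 16.15
eef_pos: [0.4786, -0.2386, 0.2025]
orientation: [0.694, 0.72, -0.0, -0.001]
wrist_force: [0.6, 0.6, -1.5]
width: 0.0267
time_s: 16.45
eef_pos: [0.4787, -0.2386, 0.1983]
orientation: [0.694, 0.72, -0.0, -0.001]
wrist_force: [0.2, 0.2, -2.5]
width: 0.0265
t 16.45 pos [ 0.4787 -0.2386  0.1983] dmm [-0.1  0.  -0.3] turn5 [-0.01 -0.01 -0.01] F [ 0.2  0.2 -2.5] w 0.0265
t 16.75 pos [ 0.4787 -0.2387  0.1984] dmm [-0.1  0.1 -0.4] turn5 [-0.01 -0.01 -0.01] F [ 0.2  0.1 -2.4] w 0.0264
[-0.001 -0.002  0.    -0.001  0.001  0.001]
[276, 277, 278, 279, 280, 281, 282, 283, 284, 285, 286, 287, 288, 289, 290, 291, 292]
140 [163 162 155 136 111 100 101 104 113 134 155 164 166 165 165 162 154]
141 [167 165 159 145 121  99  93  98 114 139 158 166 167 165 165 164 161]
142 [169 168 165 154 132 104  91  96 118 145 160 166 166 166 166 165 164]
143 [170 170 168 162 142 114  95 100 124 148 161 163 162 164 167 167 166]
144 [171 171 170 166 151 126 103 107 131 153 162 163 157 156 164 168 169]
145 [170 170 171 169 160 140 119 119 140 159 167 166 156 150 158 169 173]
146 [169 170 170 171 166 153 137
[... 303 characters left out ...]
0 156 158 147 136 139 153 163 170]
151 [174 175 175 172 165 154 142 136 138 146 152 154 150 147 147 148 155]
152 [176 176 174 167 152 133 119 112 112 118 134 155 168 168 160 144 134]
153 [175 175 173 162 141 118  98  90  90  99 121 150 170 176 170 154 134]
154 [176 175 170 157 137 118 101  94  97 106 121 142 163 173 175 166 155]
155 [175 175 170 159 144 131 118 110 111 118 121 132 149 162 170 170 169]
156 [174 175 173 167 160 149 136 122 117 117 120 129 137 142 151 163 173]
157 [170 173 174 174 171 167 157 143 132 129 134 143 145 144 150 164 174]
158 [159 165 170 173 175 174 169 161 154 150 154 163 164 164 166 170 174]
159 [144 147 158 169 173 174 171 167 164 162 165 171 174 175 173 170 164]
```

View pics/o5.png

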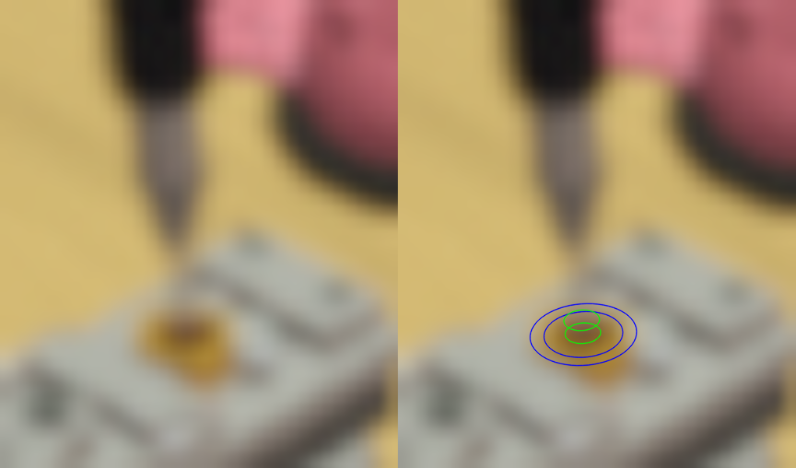

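Run:
```python
from h import *
crop("s11.png","s11d.png",235,100,325,195,6)
a=cv2.imread("pics/s11.png").astype(int);b=cv2.imread("pics/s4.png").astype(int)
print("knob-region diff",abs(a-b)[160:180,248:272].mean(),"tools",abs(a-b)[190:380,190:345].mean())
```

```text
knob-region diff 1.0590277777777777 tools 1.0240181097906056
```

View pics/s11d.png

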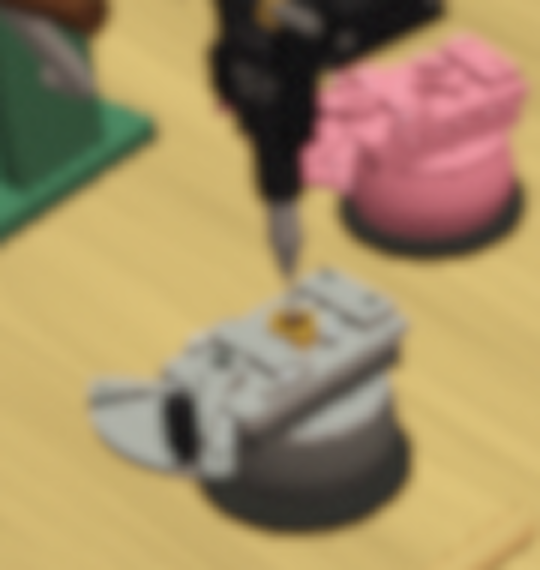

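The picture shows the handpiece upright over the vise, with the drum inside the ring (crop about 293,320). The knob is still at the two-dot end (180,425), and the other tools are unchanged.

```bash
python3 -c "
from station import robot
print(robot.finish_job()); o=robot.observe(); print(o['time_s'],o['eef_pos'],o['wrist_force'],o['width'])"
```

```text
the job is handed in; nothing more can be done
None
the job is handed in; nothing more can be done
```

I threw the cam lever over into the two-dot notch. Then I lifted the 175 mm handpiece out of its stand and lowered its drum through the ring. I handed the job in at about 16.8 s, with the gripper still holding the handpiece. `finish_job` gives no verdict, and I could not read the robot's state after handing in.

- **Lever:** the top picture gave a swing of 1.20 to 1.24 rad against the wanted 1.22. The knob region had not changed when I looked again at the end.
- **Drum height:** going by the grip height, it stands about 4.4 mm above and 3.6 mm below the ring.
- **Tilt and motion:** tilt was under 0.1°, and the joints were still (0.002 rad/s or less) over the last 0.3 s.
- **Contact:** I saw no contact force while lowering. The side force stayed within sensor noise, and only the handpiece's weight showed.
- **Centring:** drum and ring agree to about 0.3 px (0.5 mm) across the scene view. Along the line of sight it is less certain, about 1 mm, because the arm hid the ring from the top camera.
- **Disagreement:** the two cameras differed by up to 7 mm at an assumed height. I centred by comparing drum and ring within one picture and checking the top camera against the gripped knob and barrel.
- **Other tools:** those in the part of the scene view I compared (not the jar, brush or tin) are unchanged from before the handpiece was picked up.

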